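Three-turn run of a bench feeder

ROBOT

A 6-joint arm with a two-finger parallel gripper is mounted at the origin on a cart in front of the work surface, level with it; the furniture and walls round the work are solid. World frame = base frame: x ahead of the robot, y to its left, z up, the work surface at z = 0. Lengths are in mm, angles in rad, forces in N, time in s.
With the tool pointing down it reaches from about 275 to 750 mm from the base axis. Payload 10.2 kg.
Tool frame: the origin (TCP) lies where the fingers leave the gripper's body, on its centre line; the fingertips stand 73 mm ahead of it and the grasp point (between the pads) lies 54 mm ahead of it; z points along the fingers, y is the line along which they close (so a half turn about z gives the same grasp; the last joint's range is limited). The gripper opens to 85 mm and grips with 20 to 120 N. Pads are 22 mm wide; open, the fingers measure 114 mm over their backs; the gripper's body (76 mm by 85 mm) begins 54 mm behind the grasp point. The pads swing forward as they close: fully open they stand 13 mm farther back than shut.
Start: joints at [-0.223, 0.313, 1.498, -0, 1.331, -0.223], TCP at [525.006, -0.014, 303.894] pointing down, gripper open.
Joint ranges: [-2.94, 2.94], [-0.97, 2.17], [0.19, 2.56], [-1.23, 4.37], [0.02, 3.11], [-2.88, 2.88]. Speed limits (rad/s): [2.39, 2.39, 3.01, 3.14, 3.14, 3.14].

INTERFACE

Orientations are given as a unit quaternion [w, x, y, z].
In Python, from rig import ctrl gives the robot as it stands.
- The arm moves only by the shell command python3 -m creep 'ROWS' [OPENING] [FORCE]. ROWS is JSON, a list that holds one entry, the list of rows, each a list of 6 numbers: the shift along the world's x, y, z in units of 25 mm (1.0 is 25 mm), then the turn, a rotation vector about the world's x, y, z in units of 5 degrees (1.0 is 5 degrees). In form: [[[x, y, z, ax, ay, az], ...]]. A call has 1 to 20 rows; each row is the pose to reach, as a shift and turn from the pose commanded when the call began; what a row does not reach only later rows make up. A row lasts 1/12 s, in which the tool goes at most 41.7 mm and 7.16 degrees, less where a joint would pass 70% of its speed; a pose out of reach is approached as far as the arm can. A call with a gripper value outside its range is refused whole. OPENING is the finger opening in mm, from 0 to 85.4, set as the call begins (- or left out, the last holds). The fingers move at their own pace and stop on an object; FORCE is the grip in N (left out, the last holds). Time passes only in rows, so rows that repeat a pose let the fingers close. It gives the time, the measured TCP pose, the force, the opening and the grip force at its end, in the units of the state.
- ctrl.sense(): the state, without advancing time (a new reading comes with each control period).
- ctrl.capture(name): name is "scene" or "side" or "wrist"; returns a dict with "image" (480x640x3 uint8, red, green, blue), "fx", "fy", "cx", "cy" (pixels), "R" (3x3) and "t" (3): a world point X has camera coordinates R X + t. Camera axes: x right, y down, z forward; pixel columns grow to the right and rows downward; lengths in mm; the calibration is good to about 2 mm. A picture is of the moment at which its call begins. There is no depth.
- ctrl.finish_job(): hands the job in; it is judged then, once.
The state is a dict: "time_s": time; "joints": joint angles; "dq": joint speeds; "tau": joint torques, N m; "eef_pos": TCP position; "ee_rot": TCP orientation; "force": force on the tool from outside, world axes, zero at the start; "wrist_torque": the same for the moment, N m; "grip_width": opening from 0.0 (shut) to 1.0 (fully open); "grip_force": force on a finger pad.
Only numpy, scipy, OpenCV 4.12 (cv2) and the standard library are available. Lean on these libraries where they do the work, as an engineer would, in place of code of your own. Each camera call takes 0.05 s, during which the arm holds its last target. There are 200 camera calls.

TASK

Set the bench feeder up for its run and run it: hang the orange catch bin on the panel's upper rail, about the middle, so that its lip hooks over the rail, and let go; then swing the spout round over the bin until it stops. Only then crank clockwise (seen from above): bring the crank to the red mark, and from there make exactly three full turns, ending on the mark and never running past it on the last turn. Do not knock over the bottle with the blue cap.

Things in the scene. Friction and masses are not known exactly. Their poses are not given: they have to be found in the camera images.
- feeder: Bench feeder fixed to the worktop, yaw within 0.2. Origin: on the worktop under the spout pivot; x to its back, y to its left, z up. Base plate 175 x 345 x 10 mm, x from -52 to 122. Right (y -170 to -35): white gearbox housing, 180 mm high, crank on top; hopper with blue cover behind, 184 mm high. Left (y 45 to 175): grey upright panel, front face x = 0, top 152 mm, two rails in front of it.
- rail_top (a point): Middle of the top edge of the upper rail, (-22, 110, 150) mm in the feeder frame, axes as the feeder's. Flat steel strip along y, 4 mm thick, 18 mm high, 20 mm free behind it, held at both ends, 61 mm either side of this point. Bin properly hung: bin origin 62 to 66 mm in front (-x) of this point, 57 to 63 mm below it, bin axes parallel to the feeder's, front drooping up to 0.1 rad.
- lower_rail (a point): Middle of the lower rail's axis, (-22, 110, 103) mm in the feeder frame: a round bar, 12 mm thick, along y, its front at x = -28 mm. The back of the hung bin leans against it.
- catch_bin: Loose orange open bin, 110 (x) x 58 (y) x 60 mm high, walls 3 mm, about 0.16 kg; front wall (-x, paper label) 45 mm high; hooked lip at its back (+x). Origin: centre of underside, z up. Stands on the worktop left or right of the feeder, back away from the robot within 0.6 rad. Easily taken from above across its 58 mm width; no need for more than 30 N.
- bin_slot (a point): Middle of the slot in the bin's lip, level with the lip's underside: (61, 0, 57) mm in the bin frame. The lip, 50 mm wide, reaches back from the rim to x = 70 mm (top z = 60 mm), then turns down to z = 41 mm, its tip flared back. The slot between back wall (x = 55) and downturned part (x = 67) is 12 mm wide and goes over the rail from above.
- spout (a joint): Spout angle (rad): 0 = parked, pointing to the feeder's back (+x), growing counter-clockwise from above by way of the feeder's left; stop at 2.14, nozzle over the hung bin. Starts at 0 to 0.5; friction 0.6 N at the grip; stays where left. Aluminium arm 130 mm long, 20 mm thick, 174 to 198 mm above the worktop, nozzle down to 165 mm: passes 12 mm above a properly hung bin.
- spout_pivot (a point): Point on the spout's upright pivot axis, 226 mm above the worktop, level with spout_knob.
- spout_knob (a point): Middle of the spout's upright blue sleeve, 226 mm above the worktop, 85 mm from the pivot axis. Sleeve 22 mm in diameter, 199 to 250 mm high; it spins freely, so pinch it from above and carry it round without turning the gripper.
- crank (a joint): Crank angle (rad), growing clockwise from above and counting on over full turns: 0 = first time on the red mark, 6.283 = one turn on, 18.85 = three. Starts 0.4 to 1.2 short of the mark (-1.2 to -0.4). Friction 1.1 N at the grip; stays where left. The mark is on the housing's top and front, on the -x side of the axis; at angle q the arm points, from above, to feeder yaw + pi - q.
- crank_axis (a point): Point on the crank's upright axis, 230 mm above the worktop, level with crank_knob, at (0, -100, 230) mm in the feeder frame.
- crank_knob (a point): Middle of the crank's upright black sleeve, 230 mm above the worktop, 55 mm from the crank's axis. Sleeve 22 mm in diameter, 203 to 254 mm high (the feeder's highest part), spinning freely: pinch it from above and carry it round without turning the gripper.
- blue_cap_bottle: White bottle with a blue screw cap, 90 mm in diameter, 213 mm high, 0.7 kg, loose, standing on the other side of the feeder from the bin. Origin: centre of its underside; z up.
Things that resemble listed ones, but are neither listed nor needed, are in the scene too. Of the things like the catch_bin, leave any that is purple; of the rest the larger one is meant.

How it is judged (in metres and radians):
On the way, in this order (a step that is already met when the one before it is completed fails the run):
1. the bin hangs by its lip on the upper rail, released, the crank not yet at the mark (z of catch_bin in the frame of feeder between 0.078 and 0.101 m and x of catch_bin in the frame of feeder between -0.095 and -0.076 m and y of catch_bin in the frame of feeder between 0.085 and 0.135 m and angle between catch_bin's own z axis and vertical below 0.2 rad and contact force between the fingers and catch_bin below 0.3 N and value of joint crank below 0.35 rad), for 0.3 s.
2. the spout is over the hung bin, the crank not yet past the mark (all of step 1 and value of joint spout above 1.95 rad), for 0.2 s.
3. the crank has made three full turns from the mark (z of catch_bin in the frame of feeder between 0.078 and 0.101 m and x of catch_bin in the frame of feeder between -0.095 and -0.076 m and y of catch_bin in the frame of feeder between 0.085 and 0.135 m and angle between catch_bin's own z axis and vertical below 0.2 rad and contact force between the fingers and catch_bin below 0.3 N and value of joint spout above 1.95 rad and value of joint crank between 18.4996 and 19.1996 rad), for 0.3 s.
At the end, for the whole second after the job is handed in: The bin hangs at rest by its lip on the upper rail, within 25 mm of the rail's middle and 0.2 rad of upright; the spout is within 0.19 rad of its stop over the bin; the crank stands still three full turns past the mark (within 0.35 rad); the blue-capped bottle stands upright (all of step 3 and velocity of joint crank between -0.1 and 0.1 rad/s and linear speed of catch_bin below 0.02 m/s and angle between blue_cap_bottle's own z axis and vertical below 0.2 rad); the robot touches nothing.
It fails at once if the crank was run more than 0.35 rad past the mark after the third turn (value of joint crank above 19.1996 rad).
It fails at once if the blue-capped bottle was knocked over (angle between blue_cap_bottle's own z axis and vertical above 0.5 rad).
It also fails if it takes over 72 s, if anything falls off the work surface, if the arm or the gripper's body presses on something with over 40 N, if the wrist force passes 120 N, or if a joint passes its speed limit or range.

## Working session

There is one attempt and no reset: what is moved stays moved. The work goes in short steps, Python scripts to look and compute and a shell command to move; the robot and the scene stay as the last step left them, time stands still between calls to the robot, and variables do not carry over. Pictures are saved under pics/ and viewed, at most 13 in all, crops included, and the job is handed in when it is done.

```bash
mkdir -p pics; cat > h.py <<'E'
import numpy as np, cv2, pickle, sys
from rig import ctrl
def snap(name,out):
    c=ctrl.capture(name); cv2.imwrite(f'pics/{out}.png',c['image'][:,:,::-1]); pickle.dump(c,open(f'pics/{out}.pkl','wb')); return c
def ray(out,u,v):
    c=pickle.load(open(f'pics/{out}.pkl','rb')); R=np.array(c['R']);t=np.array(c['t'])
    d=R.T@np.array([(u-c['cx'])/c['fx'],(v-c['cy'])/c['fy'],1]); return -R.T@t,d/np.linalg.norm(d)
def atz(out,u,v,z):
    o,d=ray(out,u,v); return o+d*(z-o[2])/d[2]
def tri(*obs):
    A=np.zeros((3,3));b=np.zeros(3)
    for ob in obs:
        o,d=ray(*ob);P=np.eye(3)-np.outer(d,d);A+=P;b+=P@o
    X=np.linalg.solve(A,b)
    return X,[np.linalg.norm((np.eye(3)-np.outer(d,d))@(X-o)) for o,d in (ray(*ob) for ob in obs)]
def proj(out,X):
    c=pickle.load(open(f'pics/{out}.pkl','rb')); p=np.array(c['R'])@X+c['t']; return c['fx']*p[0]/p[2]+c['cx'],c['fy']*p[1]/p[2]+c['cy']
E
python3 - <<'E'
from h import *
for n in ("scene","side","wrist"):
    c=snap(n,n+'0'); print(n,(-np.array(c['R']).T@c['t']).round(),c['fx'])
print(ctrl.sense())
E
```

```text
scene [  -54. -1186.   983.] 464.37469147400867
side [-263. 1224. 1105.] 565.8906513753989
wrist [523.  70. 373.] 420.5682574640324
{'time_s': 0.15, 'joints': array([-2.23385334e-01,  3.13291222e-01,  1.49822312e+00,  3.77741161e-06,
        1.33102576e+00, -2.23377103e-01]), 'dq': array([ 9.21023302e-04, -2.21964779e-03, -2.40139193e-03, -1.11408882e-03,
       -1.62835730e-03,  6.17688383e-05]), 'tau': array([ 1.79854873e-03, -4.12368500e+01, -2.59796566e+01, -1.57318855e-04,
        3.17765021e-03, -3.62555340e-05]), 'eef_pos': array([5.24880222e+02, 2.34323360e-02, 3.03496845e+02]), 'ee_rot': array([-4.01835999e-04,  7.07109930e-01,  7.07103474e-01, -2.50893449e-04]), 'force': array([ 0.14000871, -0.27330888,  0.65364674]), 'wrist_torque': array([-0.0006352 ,  0.00110168, -0.00128308]), 'grip_force': 0.0, 'grip_width': 1.0017502188611225}
```

View pics/scene0.png

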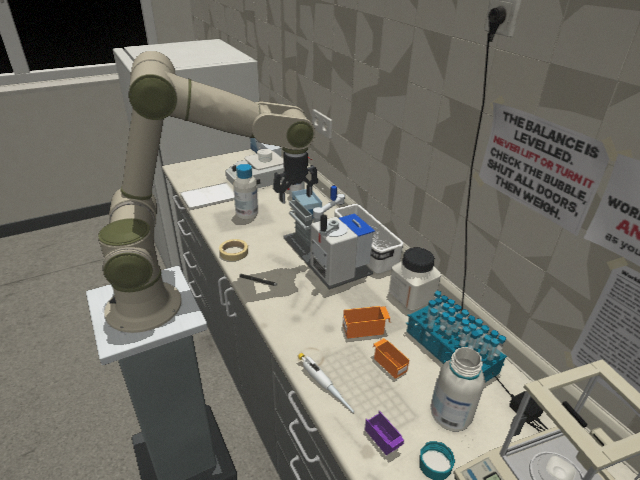

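View pics/side0.png

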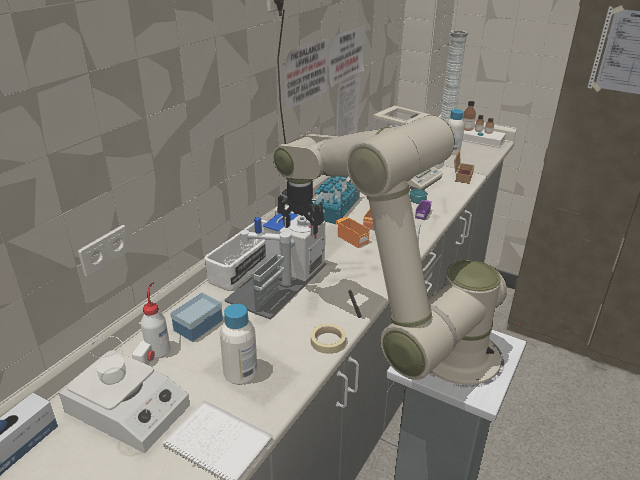

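The scene camera shows the large orange bin at (367,322), the small one at (391,357) and the purple one at (384,432). The feeder is at about (335,240) and the blue-cap bottle at (245,190). I'll enlarge the feeder and bin in both views.

```bash
python3 - <<'E'
import cv2
a=cv2.imread('pics/scene0.png')[170:350,270:410]; b=cv2.imread('pics/side0.png')[180:320,200:390]
cv2.imwrite('pics/sc1.png',cv2.resize(a,None,fx=3.3,fy=3.3,interpolation=2)); cv2.imwrite('pics/sd1.png',cv2.resize(b,None,fx=4,fy=4,interpolation=2))
E
```

```text
(no output)
```

View pics/sc1.png

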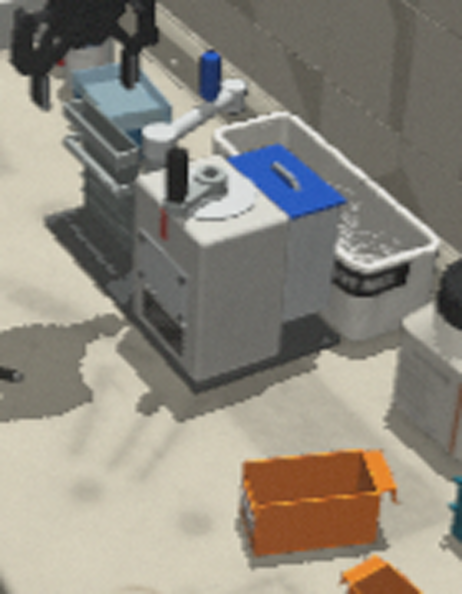

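View pics/sd1.png

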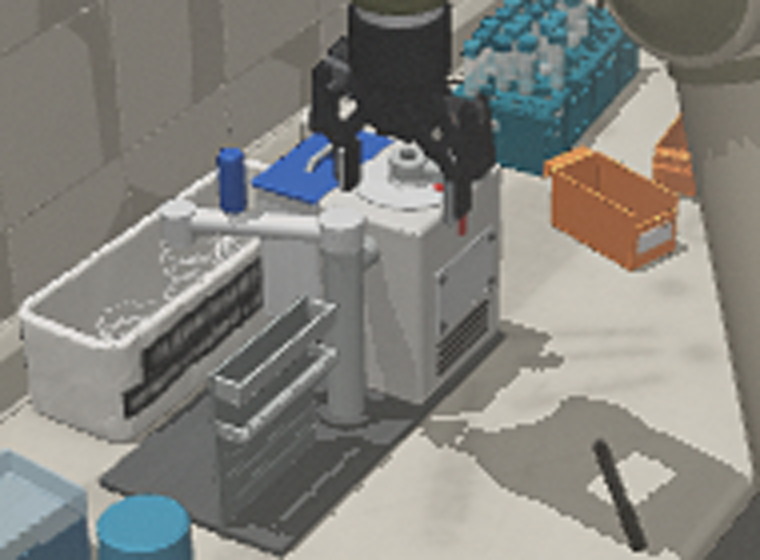

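View pics/wrist0.png

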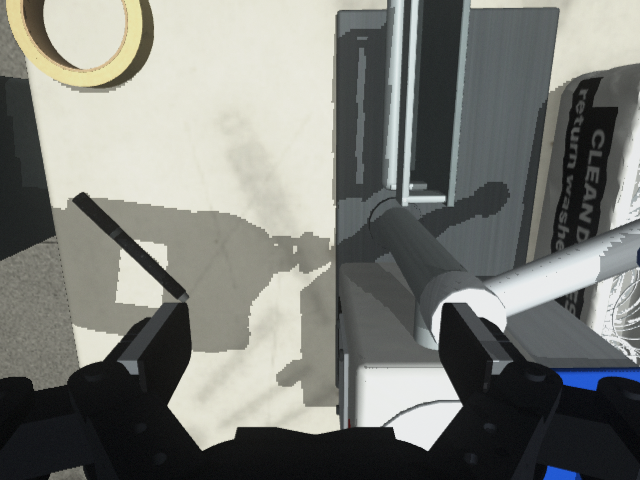

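```bash
python3 - <<'E'
from h import *
S=lambda u,v:('scene0',270+(u+.5)/3.3-.5,170+(v+.5)/3.3-.5)
D=lambda u,v:('side0',200+(u+.5)/4-.5,180+(v+.5)/4-.5)
for n,a,b in [('knobtop',(209,52),(231,152)),('hub',(212,168),(408,147)),('pivot top',(158,132),(343,212)),('bin lip R/back corner',(392,488),(548,160)),('bin front-left rim',(243,463),(675,205)),('bin back-left rim top',(362,452),(584,150)),('bin front-right rim',(247,505),(632,228)),('base FL',(48,222),(282,552))]:
    X,r=tri(S(*a),D(*b)); print(n,X.round(1),np.round(r,1))
print(ctrl.capture('wrist')['R'])
E
```

```text
knobtop [671.6  15.2 252. ] [0. 0.]
hub [ 597.8 -123.1  210.8] [1.3 1.3]
pivot top [594.  -23.9 200.3] [2.5 2.5]
bin lip R/back corner [ 623.8 -419.6   41.7] [8.8 8.8]
bin front-left rim [ 482.  -371.6   74.8] [9.3 9.3]
bin back-left rim top [ 587.7 -406.4   78.3] [2. 2.]
bin front-right rim [ 506.2 -368.9   29.8] [9.4 9.4]
base FL [544.7 144.4   3.3] [0.3 0.3]
[[ 9.99999554e-01  7.30023619e-04 -5.99038108e-04]
 [ 8.67072958e-04 -9.61105181e-01  2.76181242e-01]
 [-3.74119799e-04 -2.76181638e-01 -9.61105386e-01]]
```

The wrist view shows the base plate's front edge at column 336, with its corners at (337,10) and (559,8). The rail strips are at columns 388–412, ending near row 200. Next I'll fit yaw and position and redo the bin corners with the correct pairing.

```bash
python3 - <<'E'
from h import *
S=lambda u,v:('scene0',270+(u+.5)/3.3-.5,170+(v+.5)/3.3-.5)
D=lambda u,v:('side0',200+(u+.5)/4-.5,180+(v+.5)/4-.5)
for n,a,b in [('FL rim',(243,463),(632,228)),('FR rim',(247,505),(675,205)),('BL rim',(362,452),(552,175)),('sidewall BR rim',(380,494),(595,152))]:
    X,r=tri(S(*a),D(*b)); print(n,X.round(1),np.round(r,1))
W='wrist0'
for p in [(337,10,10),(559,8,10),(336,240,10),(388,195,150),(398,195,150),(389,10,150),(466,10,152),(450,205,152),(470,305,198)]: print(p,atz(W,*p).round(1))
for yaw in (-.02,0,.02,.04):
    c,s=np.cos(yaw),np.sin(yaw); 
    f=lambda x,y,z: np.array([595+c*x-s*y,-24+s*x+c*y,z])
    print(yaw,[np.round(proj(W,f(*q))) for q in [(-52,172,10),(122,172,10),(-24,49,150),(-24,171,150),(-20,49,150),(-28,49,103),(0,49,152)]])
E
```

```text
FL rim [ 505.  -346.1   50.8] [2. 2.]
FR rim [ 482.9 -394.    54.6] [1.6 1.6]
BL rim [ 607.2 -384.6   54.5] [0.2 0.2]
sidewall BR rim [ 589.6 -438.    57.8] [1.3 1.3]
(337, 10, 10) [540.5 147.3  10. ]
(559, 8, 10) [713.2 148.8  10. ]
(336, 240, 10) [542.4 -39.9  10. ]
(388, 195, 150) [562.7  27.7 150. ]
(398, 195, 150) [568.1  27.7 150. ]
(389, 10, 150) [558.8 117.5 150. ]
(466, 10, 152) [595.  117.1 152. ]
(450, 205, 152) [595.9  22.6 152. ]
(470, 305, 198) [594.1 -14.  198. ]
-0.02 [array([345.,   8.]), array([568.,  13.]), array([405., 199.]), array([426., -62.]), array([412., 199.]), array([384., 185.]), array([451., 201.])]
0 [array([340.,   9.]), array([564.,   9.]), array([403., 200.]), array([419., -61.]), array([411., 200.]), array([382., 186.]), array([449., 201.])]
0.02 [array([336.,  11.]), array([560.,   6.]), array([401., 201.]), array([411., -60.]), array([409., 201.]), array([381., 186.]), array([447., 201.])]
0.04 [array([331.,  12.]), array([556.,   2.]), array([399., 202.]), array([404., -58.]), array([407., 201.]), array([379., 187.]), array([445., 201.])]
```

```bash
python3 -m creep '[[[-2,0,2.4,0,0,0],[-2,0,2.4,0,0,0],[-2,-3,2.4,0,0,2],[-2,-6,2.4,0,0,5],[-2,-9,2.4,0,0,8],[-2,-9,2.4,0,0,8],[-2,-9,2.4,0,0,8],[0.84,-15.6,0,0,0,13.7],[0.84,-15.6,0,0,0,13.7],[0.84,-15.6,0,0,0,13.7],[0.84,-15.6,0,0,0,13.7],[0.84,-15.6,0,0,0,13.7],[0.84,-15.6,0,0,0,13.7],[0.84,-15.6,0,0,0,13.7],[0.84,-15.6,0,0,0,13.7]]]' 85
python3 - <<'E'
from h import *
snap('wrist','w1')
E
```

```text
time_s: 1.45
eef_pos: [545.9, -390.4, 302.8]
ee_rot: [-0.001, 0.187, 0.982, 0.001]
force: [-0.3, -0.1, 0.1]
grip_width: 0.997
grip_force: 0.0
```

View pics/w1.png

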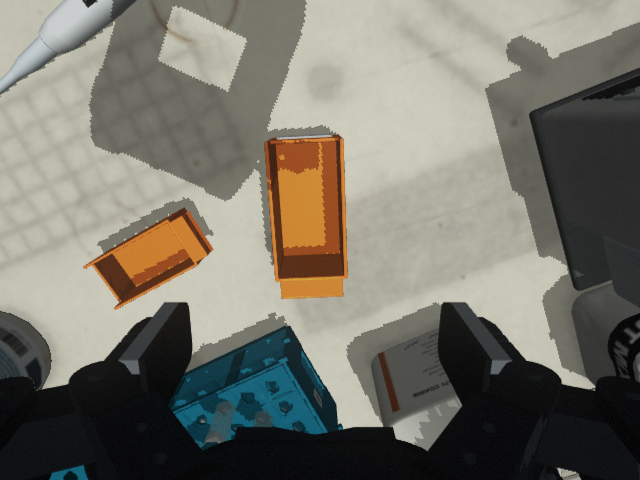

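The wrist view shows the large bin with front rim corners at (265,142) and (343,137). Its back rim corners are at (276,280) and (348,277), and the lip end is at (282,299) to (344,296).

```bash
python3 - <<'E'
from h import *
P=[atz('w1',*p) for p in [(265,142,45),(343,137,45),(276,280,60),(348,277,60),(282,299,60),(344,296,60)]]
for p in P: print(p.round(1))
f=(P[0]+P[1])/2;b=(P[2]+P[3])/2;l=(P[4]+P[5])/2
d=l-f; L=np.linalg.norm(d[:2]); u=d[:2]/L; print('len (125)',L,'bf',np.linalg.norm((b-f)[:2]),'yaw',np.arctan2(u[1],u[0]),'w',np.linalg.norm(P[2]-P[3]))
w=P[3]-P[2];print('yaw from w',np.arctan2(w[0],-w[1]), np.arctan2(-w[0],w[1]))
print('centre',f[:2]+u*55,l[:2]-u*70)
X,r=tri(('w1',276,280),('scene0',270+380/3.3,170+494/3.3),('side0',200+595/4,180+152/4));print(X,r)
E
```

```text
[ 484.5 -407.5   45. ]
[ 502.8 -350.9   45. ]
[ 586.5 -440.2   60. ]
[ 605.2 -385.9   60. ]
[ 603.5 -442.1   60. ]
[ 619.4 -394.6   60. ]
len (125) 124.10968214069254 bf 107.6271577278501 yaw -0.32097422089419725 w 57.47958069171299
yaw from w 2.810413663893448 -0.3311789896963453
centre [ 545.84145141 -396.55484216] [ 544.99660341 -396.27395473]
[ 588.69582099 -439.99527102   56.71056411] [np.float64(1.4925454701837326), np.float64(0.4763172043138356), np.float64(1.2857183299590653)]
```

```bash
python3 -m creep '[[[0,-0.24,0,0,0,0.57],[0,-0.24,-1.2,0,0,0.57],[0,-0.24,-2.5,0,0,0.57],[0,-0.24,-4,0,0,0.57],[0,-0.24,-5.5,0,0,0.57],[0,-0.24,-7,0,0,0.57],[0,-0.24,-8,0,0,0.57],[0,-0.24,-8.3,0,0,0.57],[0,-0.24,-8.3,0,0,0.57]]]' 85
python3 -m creep '[[[0,0,0,0,0,0],[0,0,0,0,0,0],[0,0,0,0,0,0],[0,0,0,0,0,0],[0,0,0,0,0,0],[0,0,0,0,0,0],[0,0,0,0,0,0]]]' 40 30
```

```text
time_s: 2.25
eef_pos: [545.9, -394.8, 95.7]
ee_rot: [-0.001, 0.162, 0.987, 0.001]
force: [-0.4, -0.2, 0.2]
grip_width: 0.998
grip_force: 0.0
time_s: 2.83
eef_pos: [546.8, -396.5, 99.3]
ee_rot: [0.002, 0.162, 0.987, -0.001]
force: [-0.2, 1.6, 6.6]
grip_width: 0.676
grip_force: 33.5
```

```bash
python3 - <<'E'
from h import *
print(atz('side0',239,376,0),tri(('side0',236,312),('scene0',245,170)))
E
python3 -m creep '[[[0,0,1,0,0,0],[0,0,2.2,0,0,0],[-1,0,3,0,0,0],[-2,0.6,3.6,0,0,0],[-3.2,1.4,4.2,0,0,0.4],[-4.2,2.5,5,0,0,1],[-5,4,5.2,0,0,1.6],[-5,5.4,5.2,0,0,2],[-5,6.8,5.2,0,0,2.4],[-5,8.2,5.2,0,0,3],[-5,9.6,5.2,0,0,3.4],[-5,11,5.2,0,0,3.87],[-5,12.4,5.2,0,0,3.87],[-5,13.8,5.2,0,0,3.87],[-5,15.2,5.2,0,0,3.87],[-5,16.6,5.2,0,0,3.87],[-4.8,18,5.2,0,0,3.87],[-4.4,19,5.2,0,0,3.87],[-4,19.25,5.2,0,0,3.87],[-4,19.25,5.2,0,0,3.87]]]'
```

```text
[478.65674551 383.57464782   0.        ] (array([486.7601343 , 362.77388846, 198.84949281]), [np.float64(1.0255288060330507), np.float64(1.025528806033181)])
time_s: 4.5
eef_pos: [447.0, 86.8, 227.5]
ee_rot: [0.002, -0.008, 1.0, -0.0]
force: [-0.4, 0.1, -1.0]
grip_width: 0.671
grip_force: 33.0
```

```bash
python3 - <<'E'
from h import *
snap('wrist','w2')
E
```

```text
(no output)
```

View pics/w2.png

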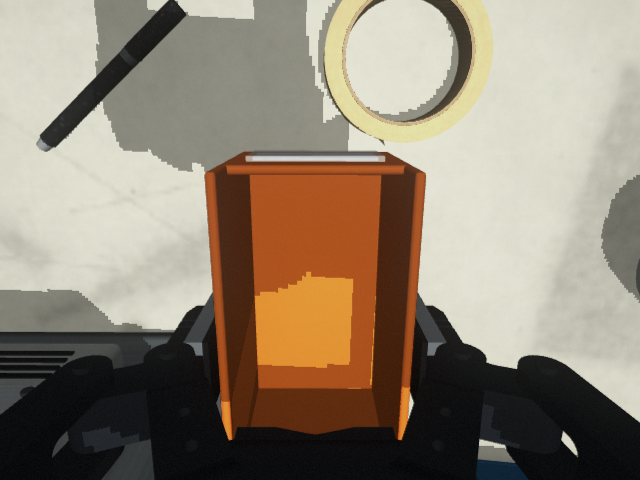

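The wrist view shows the bin held squarely, with its side-rim front corners at (206,172) and (425,172). The lip is hidden. I'll check the bin pose and the rail position numerically.

```bash
python3 - <<'E'
from h import *
g=cv2.imread('pics/wrist0.png',0)
for r in (40,100,160): print(r,380,g[r,380:425].tolist())
c,s=np.cos(.015),np.sin(.015)
for x,z in [(-24,150),(-20,150),(-28,103),(-16,103),(0,152)]:
    P=[proj('wrist0',np.array([594+c*x-s*y,-24+s*x+c*y,z])) for y in np.linspace(45,150,40)]
    P=np.array(P); print(x,z,[round(np.interp(r,P[::-1,1],P[::-1,0]),1) for r in (40,100,160)])
for q in [(-55,29,60),(-55,-29,60),(-55,29,45),(-55,-29,45),(-55,26,3),(-52,-26,3),(52,26,3),(52,-26,3)]:
    print(q,np.round(proj('w2',np.array([446.5+q[0],86.8+q[1],227.5-99.3+q[2]])),1))
E
```

```text
40 380 [62, 60, 60, 62, 61, 56, 70, 82, 91, 99, 103, 107, 169, 180, 191, 206, 218, 228, 228, 218, 204, 193, 130, 65, 58, 55, 58, 57, 54, 140, 189, 223, 225, 222, 222, 209, 153, 83, 73, 73, 72, 63, 46, 45, 44]
100 380 [61, 60, 61, 55, 68, 82, 89, 97, 102, 108, 112, 178, 195, 208, 220, 227, 224, 212, 199, 185, 82, 55, 57, 57, 57, 55, 122, 178, 218, 219, 218, 214, 205, 149, 86, 72, 72, 74, 54, 44, 42, 45, 41, 41, 44]
160 380 [61, 59, 67, 81, 92, 98, 105, 108, 114, 180, 195, 208, 214, 219, 214, 205, 196, 105, 61, 57, 56, 53, 57, 71, 168, 211, 212, 211, 209, 198, 141, 80, 73, 73, 72, 62, 45, 45, 42, 41, 43, 43, 40, 42, 41]
-24 150 [np.float64(406.7), np.float64(404.2), np.float64(401.6)]
-20 150 [np.float64(414.9), np.float64(412.1), np.float64(409.2)]
-28 103 [np.float64(383.8), np.float64(382.1), np.float64(380.4)]
-16 103 [np.float64(404.1), np.float64(401.7), np.float64(399.2)]
0 152 [np.float64(457.2), np.float64(452.9), np.float64(448.5)]
(-55, 29, 60) [430.1 179. ]
(-55, -29, 60) [206.7 175.4]
(-55, 29, 45) [416.7 171.2]
(-55, -29, 45) [219.4 168.1]
(-55, 26, 3) [384.  156.6]
(-52, -26, 3) [250.8 162.2]
(52, 26, 3) [369.7 391.5]
(52, -26, 3) [256.8 389.9]
```

```bash
python3 -m creep '[[[0.6,0,0,0,0,0],[1.4,0,0,0,0,0],[2.1,0,0,0,0,0],[2.5,0,0,0,0,0],[2.5,0,0,0,0,0],[2.5,0,0,0,0,0],[2.5,0,-0.3,0,0,0],[2.5,0,-0.6,0,0,0],[2.5,0,-0.8,0,0,0],[2.5,0,-0.95,0,0,0],[2.5,0,-0.95,0,0,0],[2.5,0,-0.95,0,0,0]]]'
python3 - <<'E'
from h import *
snap('scene','s3');snap('side','d3')
a=cv2.imread('pics/s3.png')[170:270,270:370]; b=cv2.imread('pics/d3.png')[210:310,215:315]
cv2.imwrite('pics/c3.png',cv2.resize(np.hstack([a,b]),None,fx=4,fy=4,interpolation=2))
E
```

```text
time_s: 5.55
eef_pos: [508.4, 85.3, 202.5]
ee_rot: [-0.0, -0.006, 1.0, 0.0]
force: [0.3, 0.2, -1.5]
grip_width: 0.675
grip_force: 33.2
```

View pics/c3.png

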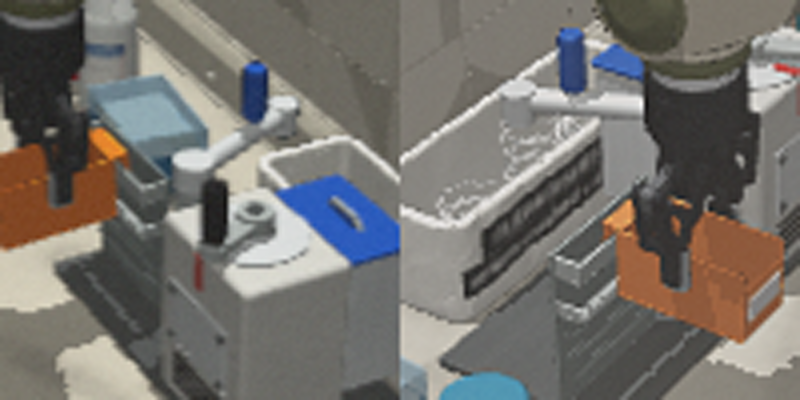

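The crops show the bin's lip lying over the upper rail strip, at (115,150) on the left and (620,220) on the right. There's no contact force, so I'll lower the bin.

```bash
python3 -m creep '[[[0,0,-0.15,0,0,0],[0,0,-0.3,0,0,0],[0,0,-0.4,0,0,0],[0,0,-0.45,0,0,0],[0,0,-0.45,0,0,0],[0,0,-0.45,0,0,0]]]'
```

```text
time_s: 6.15
eef_pos: [508.6, 85.2, 191.3]
ee_rot: [0.0, -0.006, 1.0, 0.0]
force: [1.5, 0.0, -1.8]
grip_width: 0.676
grip_force: 33.0
```

```bash
python3 -m creep '[[[0,0,-0.1,0,0,0],[0,0,-0.2,0,0,0],[0,0,-0.2,0,0,0],[0,0,-0.2,0,0,0]]]'; python3 -m creep '[[[-0.1,0,0,0,0,0],[-0.2,0,0,0,0,0],[-0.2,0,0,0,0,0],[-0.2,0,0,0,0,0]]]'
```

```text
time_s: 6.48
eef_pos: [509.0, 85.2, 186.8]
ee_rot: [0.001, -0.006, 1.0, -0.0]
force: [2.8, 0.1, 1.2]
grip_width: 0.674
grip_force: 33.8
time_s: 6.82
eef_pos: [507.2, 85.1, 188.2]
ee_rot: [0.007, -0.006, 1.0, 0.0]
force: [23.1, 2.3, -1.3]
grip_width: 0.671
grip_force: 33.1
```

```bash
python3 -m creep '[[[0.15,0,0.05,0,0,0],[0.15,0,0.05,0,0,0],[0.15,0,0.05,0,0,0]]]'; python3 -m creep '[[[0,0,0,0,0,0],[0,0,0,0,0,0],[0,0,0,0,0,0],[0,0,0,0,0,0],[0,0,0,0,0,0],[0,0,0.8,0,0,0],[0,0,1.8,0,0,0],[0,0,3,0,0,0],[0,0,4.4,0,0,0],[0,0,5.5,0,0,0],[0,0,5.5,0,0,0]]]' 85
python3 - <<'E'
from h import *
snap('wrist','w4');snap('scene','s4');snap('side','d4')
a=cv2.imread('pics/s4.png')[170:270,270:370]; b=cv2.imread('pics/d4.png')[210:310,215:315]; w=cv2.imread('pics/w4.png')
cv2.imwrite('pics/c4.png',np.vstack([cv2.resize(np.hstack([a,b]),(600,300),interpolation=2),cv2.resize(w,(400,300),interpolation=3)[:, :].__class__(np.pad(cv2.resize(w,(400,300),interpolation=3),((0,0),(0,200),(0,0)))) if 0 else np.pad(cv2.resize(w,(400,300),interpolation=3),((0,0),(0,200),(0,0)))]))
E
```

```text
time_s: 7.07
eef_pos: [507.9, 85.2, 188.2]
ee_rot: [0.001, -0.006, 1.0, -0.0]
force: [4.1, -1.0, 5.2]
grip_width: 0.672
grip_force: 34.0
time_s: 7.98
eef_pos: [508.2, 85.3, 330.6]
ee_rot: [0.005, -0.006, 1.0, -0.0]
force: [0.7, 0.1, 1.4]
grip_width: 0.998
grip_force: 0.0
```

View pics/c4.png

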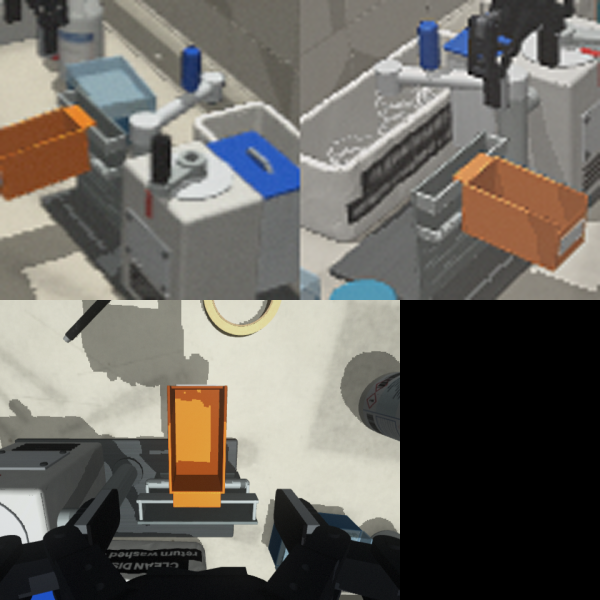

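The bin hangs level by its lip, centred on the rail: lip columns 173–222 against rail columns 147–248 in the small wrist view. Next is the spout.

```bash
python3 -m creep '[[[0.8,-0.3,0.3,0,0,0],[2,-0.8,0.3,0,0,0],[3.2,-1.4,0.3,0,0,0],[4.4,-2,0.3,0,0,0],[5.6,-2.5,0.3,0,0,0],[6.4,-2.82,0.3,0,0,0],[6.5,-2.82,0.3,0,0,0],[6.5,-2.82,0.3,0,0,0],[6.5,-2.82,-0.5,0,0,0],[6.5,-2.82,-1.2,0,0,0],[6.5,-2.82,-1.75,0,0,0],[6.5,-2.82,-1.75,0,0,0]]]' 65; python3 -m creep '[[[0,0,0,0,0,0],[0,0,0,0,0,0],[0,0,0,0,0,0],[0,0,0,0,0,0],[0,0,0,0,0,0],[0,0,0,0,0,0],[0,0,0,0,0,0]]]' 10 25
python3 - <<'E'
from h import *
p=ctrl.sense()['eef_pos'];print(p)
a0=np.arctan2(p[1]+24,p[0]-594);r=np.hypot(p[1]+24,p[0]-594);print(a0-.015,r)
for a in np.linspace(a0,2.14+.015+.05,17)[1:]: print(np.round([(594+85*np.cos(a)-594-85*np.cos(a0))/25,85*(np.sin(a)-np.sin(a0))/25],2).tolist())
E
```

```text
time_s: 9.13
eef_pos: [668.1, 15.6, 278.0]
ee_rot: [-0.003, -0.007, 1.0, 0.001]
force: [1.1, -1.0, -0.1]
grip_width: 0.765
grip_force: 0.0
time_s: 9.72
eef_pos: [669.9, 14.7, 282.7]
ee_rot: [0.001, -0.006, 1.0, -0.0]
force: [-1.7, 0.9, 5.9]
grip_width: 0.245
grip_force: 25.9
[669.85260497  14.72395825 282.66586563]
0.4570248666744755 85.16550137055769
[-0.18, 0.32]
[-0.4, 0.61]
[-0.65, 0.89]
[-0.93, 1.13]
[-1.23, 1.34]
[-1.55, 1.52]
[-1.89, 1.66]
[-2.25, 1.76]
[-2.61, 1.83]
[-2.97, 1.85]
[-3.34, 1.84]
[-3.71, 1.79]
[-4.06, 1.69]
[-4.41, 1.56]
[-4.73, 1.39]
[-5.04, 1.19]
```

```bash
python3 -m creep '[[[-0.18,0.32,0,0,0,0],[-0.4,0.61,0,0,0,0],[-0.65,0.89,0,0,0,0],[-0.93,1.13,0,0,0,0],[-1.23,1.34,0,0,0,0],[-1.55,1.52,0,0,0,0],[-1.89,1.66,0,0,0,0],[-2.25,1.76,0,0,0,0],[-2.61,1.83,0,0,0,0],[-2.97,1.85,0,0,0,0],[-3.34,1.84,0,0,0,0],[-3.71,1.79,0,0,0,0],[-4.06,1.69,0,0,0,0],[-4.41,1.56,0,0,0,0],[-4.73,1.39,0,0,0,0],[-4.98,1.22,0,0,0,0],[-4.98,1.22,0,0,0,0],[-4.98,1.22,0,0,0,0]]]'
python3 - <<'E'
from h import *
p=ctrl.sense()['eef_pos'];print(p,np.arctan2(p[1]+24,p[0]-594)-.015,np.hypot(p[1]+24,p[0]-594))
E
```

```text
time_s: 11.22
eef_pos: [545.5, 47.1, 282.8]
ee_rot: [0.002, -0.006, 1.0, 0.002]
force: [1.8, 13.5, 7.0]
grip_width: 0.251
grip_force: 26.3
[545.53274142  47.12350872 282.77560261] 2.1539652157530997 86.06758185765277
```

```bash
python3 -m creep '[[[0.05,-0.12,0,0,0,0],[0.05,-0.12,0,0,0,0]]]'; python3 -m creep '[[[0,0,0,0,0,0],[0,0,0,0,0,0],[0,0,0,0,0,0],[0,0,0.8,0,0,0],[0,0,1.8,0,0,0],[0,0,3,0,0,0],[-0.5,-1.5,3.2,0,0,0],[-0.8,-3,3.2,0,0,0],[-0.8,-4.4,3.2,0,0,0],[-0.8,-5.6,3.2,0,0,0],[-0.8,-5.6,3.2,0,0,0],[-0.8,-5.6,3.2,0,0,0]]]' 60
python3 - <<'E'
from h import *
print(tri(('s4',323.7,222.7),('d4',298,225.7)))
snap('wrist','w5');w=cv2.imread('pics/w5.png');sc=snap('scene','s5')
cv2.imwrite('pics/c5.png',np.hstack([cv2.resize(w,(533,400),interpolation=3),cv2.resize(cv2.imread('pics/s5.png')[170:270,280:345],(260,400),interpolation=2)]))
E
```

```text
time_s: 11.38
eef_pos: [546.0, 46.4, 282.7]
ee_rot: [0.0, -0.007, 1.0, 0.005]
force: [-5.1, 25.6, 10.7]
grip_width: 0.243
grip_force: 27.2
time_s: 12.38
eef_pos: [526.3, -99.3, 361.1]
ee_rot: [-0.0, -0.005, 1.0, 0.0]
force: [-0.5, 1.1, -0.5]
grip_width: 0.704
grip_force: 0.0
(array([585.25897057, -88.41395414, 192.03238044]), [np.float64(7.057290825358545), np.float64(7.057290825358535)])
```

View pics/c5.png

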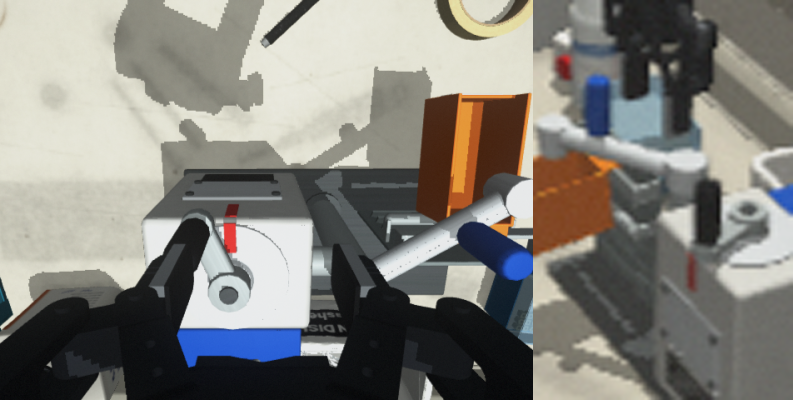

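The view shows the bin hung and the spout over it. The crank hub is at (229,295) in the left panel, with the crank arm's outer end near (200,222). The black knob is in the right panel, from (709,183) to (707,240).

```bash
python3 - <<'E'
from h import *
k=1.2
print('hub',atz('w5',229*k,295*k,211)); c=np.array([594+1.5,-24-100.])
for z in (254,): print('knob scene top',atz('s5',324,216.5,z))
print('knob scene mid',atz('s5',323.8,223,229))
for z in (190,203): print('arm end',atz('w5',200*k,222*k,z))
for z in (203,): print(tri(('s5',323.6,229.5),('w5',200*k,226*k)))
for q in (-.4,-.6,-.8,-1,-1.2):
    a=.015+np.pi-q; P=np.array([c[0]+55*np.cos(a),c[1]+55*np.sin(a),254]);print(q,P.round(),np.round(proj('s5',P),1),np.round(proj('s5',P-[0,0,50]),1),np.round(np.array(proj('w5',P-[0,0,51]))/k,1))
E
```

```text
hub [ 591.98170894 -122.42089626  211.        ]
knob scene top [ 544.71394088 -150.30222694  254.        ]
knob scene mid [ 546.23573696 -147.700285    229.        ]
arm end [ 544.77820305 -144.80304678  190.        ]
arm end [ 539.93162273 -142.38703547  203.        ]
(array([ 546.05638712, -143.50852613,  201.69900829]), [np.float64(2.556922500995205), np.float64(2.5569225009952903)])
-0.4 [ 545. -146.  254.] [323.5 215.8] [323.  229.7] [194.9 229. ]
-0.6 [ 551. -156.  254.] [326.6 216.9] [326.1 230.8] [181.5 236.1]
-0.8 [ 558. -164.  254.] [330.  217.6] [329.5 231.6] [170.3 245.5]
-1 [ 566. -171.  254.] [333.7 218. ] [333.  231.9] [161.7 256.6]
-1.2 [ 576. -176.  254.] [337.3 218. ] [336.6 231.9] [155.9 269.1]
```

```bash
python3 -m creep '[[[0.4,-1,0,0,0,0],[0.77,-1.9,0,0,0,0],[0.77,-1.9,0,0,0,0],[0.77,-1.9,-0.8,0,0,0],[0.77,-1.9,-1.8,0,0,0],[0.77,-1.9,-2.7,0,0,0],[0.77,-1.9,-2.95,0,0,0],[0.77,-1.9,-2.95,0,0,0]]]'; python3 -m creep '[[[0,0,0,0,0,0],[0,0,0,0,0,0],[0,0,0,0,0,0],[0,0,0,0,0,0],[0,0,0,0,0,0],[0,0,0,0,0,0],[0,0,0,0,0,0]]]' 10 25
python3 - <<'E'
from h import *
s=ctrl.sense();p=s['eef_pos'];print(p,s['joints']);
for c in ([595.5,-124],[594,-123]):
  d=p[:2]-c;print(np.hypot(*d),(.015+np.pi-np.arctan2(d[1],d[0])+np.pi)%(2*np.pi)-np.pi)
E
```

```text
time_s: 13.15
eef_pos: [545.5, -144.1, 286.5]
ee_rot: [-0.001, -0.007, 1.0, 0.001]
force: [-0.3, 0.1, -0.3]
grip_width: 0.701
grip_force: 0.0
time_s: 13.73
eef_pos: [546.0, -145.3, 289.0]
ee_rot: [0.001, -0.006, 1.0, -0.0]
force: [-0.7, 0.3, 5.7]
grip_width: 0.249
grip_force: 25.1
[ 546.02153737 -145.30130855  289.03571906] [-4.67469225e-01  4.11287252e-01  1.39816828e+00  2.29364900e-04
  1.32975378e+00 -2.05052270e+00]
53.868952190924645 -0.39153411698245755
52.908234135745126 -0.4201089704794754
```

```bash
python3 -m creep '[[[-0.09,0.28,0,0,0,0],[-0.15,0.57,0,0,0,0],[-0.19,0.85,0,0,0,0],[-0.19,0.85,0,0,0,0],[-0.19,0.85,0,0,0,0]]]'
python3 - <<'E'
from h import *
print(ctrl.sense()['eef_pos'])
f=lambda q:np.array([np.cos(.015+np.pi-q),np.sin(.015+np.pi-q)])*55/25
print([(f(k*np.pi/10)-f(0)).round(2).tolist()+[0]*4 for k in range(1,21)])
E
```

```text
time_s: 14.15
eef_pos: [541.3, -123.9, 289.0]
ee_rot: [0.001, -0.006, 1.0, -0.0]
force: [-0.4, 1.2, 6.9]
grip_width: 0.246
grip_force: 25.3
[ 541.33182033 -123.89086683  288.95491527]
[[0.1, 0.68, 0, 0, 0, 0], [0.4, 1.3, 0, 0, 0, 0], [0.88, 1.79, 0, 0, 0, 0], [1.49, 2.11, 0, 0, 0, 0], [2.17, 2.23, 0, 0, 0, 0], [2.85, 2.14, 0, 0, 0, 0], [3.47, 1.83, 0, 0, 0, 0], [3.96, 1.35, 0, 0, 0, 0], [4.28, 0.74, 0, 0, 0, 0], [4.4, 0.07, 0, 0, 0, 0], [4.3, -0.62, 0, 0, 0, 0], [4.0, -1.23, 0, 0, 0, 0], [3.52, -1.73, 0, 0, 0, 0], [2.91, -2.05, 0, 0, 0, 0], [2.23, -2.17, 0, 0, 0, 0], [1.55, -2.07, 0, 0, 0, 0], [0.93, -1.77, 0, 0, 0, 0], [0.44, -1.29, 0, 0, 0, 0], [0.12, -0.68, 0, 0, 0, 0], [0.0, -0.0, 0, 0, 0, 0]]
```

Now half a turn, then check.

```bash
python3 -m creep '[[[0.1,0.68,0,0,0,0],[0.4,1.3,0,0,0,0],[0.88,1.79,0,0,0,0],[1.49,2.11,0,0,0,0],[2.17,2.23,0,0,0,0],[2.17,2.23,0,0,0,0]]]'; python3 -m creep '[[[0.68,-0.09,0,0,0,0],[1.3,-0.4,0,0,0,0],[1.79,-0.88,0,0,0,0],[2.11,-1.49,0,0,0,0],[2.23,-2.16,0,0,0,0],[2.23,-2.16,0,0,0,0]]]'
```

```text
time_s: 14.65
eef_pos: [597.5, -68.1, 289.0]
ee_rot: [0.002, -0.007, 1.0, -0.001]
force: [1.3, 1.5, 9.2]
grip_width: 0.244
grip_force: 25.8
time_s: 15.15
eef_pos: [651.4, -125.4, 289.0]
ee_rot: [0.001, -0.005, 1.0, -0.001]
force: [-0.9, -1.1, 7.5]
grip_width: 0.248
grip_force: 25.7
```

```bash
python3 -m creep '[[[-0.1,-0.69,0,0,0,0],[-0.4,-1.3,0,0,0,0],[-0.88,-1.8,0,0,0,0],[-1.49,-2.12,0,0,0,0],[-2.17,-2.24,0,0,0,0],[-2.85,-2.14,0,0,0,0],[-3.47,-1.84,0,0,0,0],[-3.96,-1.36,0,0,0,0],[-4.28,-0.75,0,0,0,0],[-4.4,-0.07,0,0,0,0]]]'; python3 -m creep '[[[0.1,0.68,0,0,0,0],[0.4,1.3,0,0,0,0],[0.88,1.79,0,0,0,0],[1.49,2.11,0,0,0,0],[2.17,2.23,0,0,0,0],[2.85,2.14,0,0,0,0],[3.47,1.83,0,0,0,0],[3.96,1.35,0,0,0,0],[4.28,0.74,0,0,0,0],[4.4,0.07,0,0,0,0],[4.3,-0.62,0,0,0,0],[4,-1.23,0,0,0,0],[3.52,-1.73,0,0,0,0],[2.91,-2.05,0,0,0,0],[2.23,-2.17,0,0,0,0],[1.55,-2.07,0,0,0,0],[0.93,-1.77,0,0,0,0],[0.44,-1.29,0,0,0,0],[0.12,-0.68,0,0,0,0],[0,0,0,0,0,0]]]'
```

```text
time_s: 15.98
eef_pos: [540.9, -124.2, 289.0]
ee_rot: [0.002, -0.006, 1.0, -0.001]
force: [10.9, -1.7, 2.7]
grip_width: 0.245
grip_force: 25.4
time_s: 17.65
eef_pos: [540.9, -124.2, 289.0]
ee_rot: [0.002, -0.006, 1.0, -0.001]
force: [10.4, -1.7, 2.5]
grip_width: 0.244
grip_force: 25.7
```

```bash
python3 -m creep '[[[0.1,0.68,0,0,0,0],[0.4,1.3,0,0,0,0],[0.88,1.79,0,0,0,0],[1.49,2.11,0,0,0,0],[2.17,2.23,0,0,0,0],[2.85,2.14,0,0,0,0],[3.47,1.83,0,0,0,0],[3.96,1.35,0,0,0,0],[4.28,0.74,0,0,0,0],[4.4,0.07,0,0,0,0],[4.3,-0.62,0,0,0,0],[4,-1.23,0,0,0,0],[3.52,-1.73,0,0,0,0],[2.91,-2.05,0,0,0,0],[2.23,-2.17,0,0,0,0],[1.55,-2.07,0,0,0,0],[0.93,-1.77,0,0,0,0],[0.44,-1.29,0,0,0,0],[0.12,-0.68,0,0,0,0],[0.02,-0.02,0,0,0,0]]]'; python3 -m creep '[[[0.05,0,0,0,0,0],[0.05,0,0,0,0,0],[0.05,0,0,0,0,0],[0.05,0,0,0,0,0],[0.05,0,0,0,0,0]]]'
```

```text
time_s: 19.32
eef_pos: [541.1, -124.7, 289.0]
ee_rot: [0.001, -0.006, 1.0, -0.001]
force: [6.5, -0.9, 4.4]
grip_width: 0.248
grip_force: 26.0
time_s: 19.73
eef_pos: [542.0, -125.0, 288.9]
ee_rot: [-0.001, -0.006, 1.0, -0.0]
force: [-10.7, 0.2, 12.4]
grip_width: 0.245
grip_force: 26.7
```

```bash
python3 -m creep '[[[0,0,0,0,0,0],[0,0,0,0,0,0],[0,0,0,0,0,0],[0,0,0,0,0,0],[0,0,0.8,0,0,0],[0,0,2,0,0,0],[0,0,3.2,0,0,0],[-0.8,0,4.2,0,0,0],[-1.5,0,4.5,0,0,0],[-1.5,0,4.5,0,0,0],[-1.5,0,4.5,0,0,0],[-1.5,0,4.5,0,0,0],[-1.5,0,4.5,0,0,0]]]' 50
python3 - <<'E'
from h import *
snap('wrist','w6');snap('scene','s6')
cv2.imwrite('pics/c6.png',np.hstack([cv2.resize(cv2.imread('pics/w6.png'),(533,400),interpolation=3),cv2.resize(cv2.imread('pics/s6.png')[170:270,280:345],(260,400),interpolation=2)]))
E
```

```text
time_s: 20.82
eef_pos: [505.7, -124.5, 399.0]
ee_rot: [-0.001, -0.006, 1.0, 0.0]
force: [0.1, -0.2, 0.9]
grip_width: 0.587
grip_force: 0.0
```

View pics/c6.png

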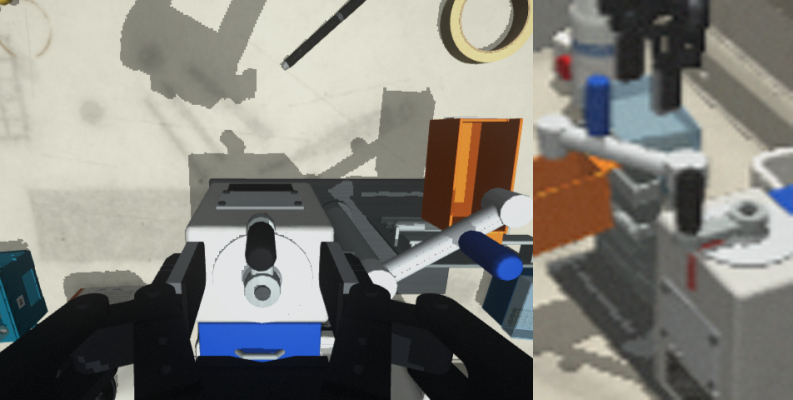

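The crank arm points to the mark (knob at (260,245), hub at (262,292)). The bin is hung, the spout is over it and the arm is clear, so I'll hand the job in.

```bash
python3 -c "
from rig import ctrl
print(ctrl.finish_job())"
```

```text
the job is handed in; nothing more can be done
None
```

I handed the job in at about 21 s of the 72 s: the bin hangs mid-rail, the spout was swung round to its stop over it, and the crank made three clockwise turns and ended on the mark; the bottle was never approached, and no verdict came back.

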